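Seat a staff pager in its charging dock and start the charge

ROBOT

A 6-joint arm with a two-finger parallel gripper is mounted at the origin on the work surface. World frame = base frame: x ahead of the robot, y to its left, z up, the work surface at z = 0. Lengths are in mm, angles in rad, forces in N, time in s.
With the tool pointing down it reaches from about 250 to 800 mm from the base axis. Payload 3.9 kg.
Tool frame: the origin (TCP) lies between the finger pads; the fingertips stand 17 mm ahead of it and the grasp point (between the pads) lies 2 mm behind it; z points along the fingers, y is the line along which they close (so a half turn about z gives the same grasp; the last joint's range is limited). The gripper opens to 85 mm and grips with 20 to 120 N. Pads are 22 mm wide; open, the fingers measure 114 mm over their backs; the gripper's body (76 mm by 85 mm) begins 54 mm behind the grasp point. The pads swing forward as they close: fully open they stand 13 mm farther back than shut.
Start: joints at [1.155, 0.26, -0.138, 1.173, 0, 1.571], TCP at [212.053, 480.259, 248.304] pointing down, gripper open.
Joint ranges: [-2.78, 2.78], [-0.83, 1.72], [-1.28, 1.37], [-1.9, 2.12], [-1.57, 1.48], [-3.14, 3.14]. Speed limits (rad/s): [2.57, 2.57, 3.14, 3.14, 3.14, 3.14].

INTERFACE

Orientations are given as a rotation vector (axis times angle).
In Python, from rig import r gives the robot as it stands.
- The arm moves only by the tool run_rows, called after "Call:" as name(argument=value, ...) on one line, values as JSON. Schema: {"type":"object","properties":{"plan":{"type":"array","items":{"type":"array","items":{"type":"number"},"minItems":7,"maxItems":7},"minItems":1,"maxItems":12},"only":{"type":"string"},"quiet":{"type":"boolean"},"lines":{"type":"string"}},"required":["plan"],"additionalProperties":false}. plan is a list of rows, 1 to 12 of them, each of 7 numbers: dx, dy, dz in shares of the most that a row can go, 1 being 62.5 mm, then a rotation vector rx, ry, rz in units of 0.05 rad, then the finger opening in mm; each row shifts and turns the commanded pose from where the row before left it, along the tool's axes as they then stand; what a row does not reach is not made up. A row lasts 1/8 s, in which the tool goes at most 62.5 mm and 0.188 rad, less where a joint would pass 70% of its speed; a pose out of reach is approached as far as the arm can. The fingers move at their own pace and stop on an object; the grip force is fixed at half the most. Time passes only in rows, so rows that do not move let the fingers close. The tool returns the time, the measured TCP pose, the force, the opening and the grip force at its end. only (a regular expression) keeps the lines of the reply that match it, lines (a string "A,B") keeps lines A to B, and quiet returns only ok. Input that does not fit is refused with a message, and nothing moves.
- r.sense(): the state, without advancing time (a new reading comes with each control period).
- r.capture(name): name is "side" or "top"; returns a dict with "color" (420x560x3 uint8, red, green, blue), "fx", "fy", "cx", "cy" (pixels), "cam_to_world" (4x4, takes a point from camera to world coordinates). Camera axes: x right, y up, looking along -z (the intrinsics and any distortion apply to the point x, -y, -z); pixel columns grow to the right and rows downward; lengths in mm; the calibration is good to about 2 mm. A picture is of the moment at which its call begins. There is no depth.
- r.job_done(): hands the job in; it is judged then, once.
The state is a dict: "t": time; "joint_pos": joint angles; "qvel": joint speeds; "joint_efforts": joint torques, N m; "ee_pos": TCP position; "orientation": TCP orientation; "ft_force": force on the tool from outside, world axes, zero at the start; "moment": the same for the moment, N m; "finger_gap": finger opening in mm; "grip_force": force on a finger pad.
Only numpy, scipy, OpenCV 4.12 (cv2) and the standard library are available. Lean on these libraries where they do the work, as an engineer would, in place of code of your own. Each camera call takes 0.05 s, during which the arm holds its last target. There are 200 camera calls.

TASK

On the nurses' counter a blue round pager lies loose on top of a charging dock: push it across the dock with the fingertips, without picking it up, until it drops into the round recess and lies flat, fully home. Then press that dock's green charge key all the way down and let go of it. Leave the other dock with its orange pager, that dock's key, and the other things on the counter alone.

Things in the scene. Friction and masses are not known exactly. Their poses are not given: they have to be found in the camera images.
- pager: the loose blue pager with a white top: a flat disc 60 mm in diameter, 15 mm thick, about 40 to 85 g (it varies); origin at the centre of its underside, z up through the disc. It starts flat on the dock's deck, on the near side of the recess, centre 70 to 90 mm from the recess centre. It slides on the deck with ordinary plastic friction
- dock: grey charging dock under the blue pager, fixed: a slab 210 mm (its x) by 130 mm (its y) by 22 mm high, flat deck, no kerb. Origin at the centre of its underside, on the counter. On its centre line along x: the pager's start near x -65 mm (up to 18 mm to either side), the recess at +15 mm, the green key at +80 mm. The x axis points away from the robot, turned up to 35 degrees either way
- dock_seat (a point): centre of the recess floor of that dock, 10 mm below the deck. The recess is a round blind hole 66 mm in diameter, its mouth level with the deck. A seated pager has its origin here and stands 5 mm above the deck. A pager pushed across first dips its leading edge, then its trailing edge falls off the rim when it is within about 3 mm of centred
- dock_key (a joint): travel of that dock's green charge key: 0 up, 0.006 m fully down; a spring brings it back, about 5 N takes it fully down
- dock_key_top (a point): centre of the top face of that green key (26 mm in diameter), 22 mm above the deck when up; its round housing is 42 mm in diameter and 12 mm high above the deck; it sinks straight down with the key
- spare_dock: the other charging dock, identical, fixed; it holds the orange pager. Same origin and axes as the first
- spare_dock_key (a joint): travel of the other dock's green key, not to be pressed
- spare_pager: orange pager with a white top, same size, already seated in the other dock; origin at the centre of its underside
- mouse: black computer mouse, about 105 x 60 x 33 mm, loose on a blue mat; origin at the centre of its underside
- pen_cup: grey pen cup with pens, 72 mm in diameter, 155 mm high with the pens, loose; origin at the centre of its underside
- tape_roll: pale tape roll lying flat, 80 mm in diameter, 20 mm high, loose; origin at the centre of its underside

How it is judged:
By the outcome, as a careful person would: the job done as asked, in the order asked, and still so for the second after the job is handed in, with the robot touching nothing.
It also fails if it takes over 46 s, if anything falls off the work surface, if the arm or the gripper's body presses on something with over 40 N, if the wrist force passes 120 N, or if a joint passes its speed limit or range.

## Working session

There is one attempt and no reset: what is moved stays moved. The work goes in short steps, Python scripts to look and compute and a tool call to move; the robot and the scene stay as the last step left them, time stands still between calls to the robot, and variables do not carry over. Pictures are saved under pics/ and viewed, at most 10 in all, crops included, and the job is handed in when it is done.

```bash
ls; mkdir -p pics; python3 - <<'E'
from rig import r
import cv2,numpy as np,pickle
s=r.sense();print(s['t'],s['ee_pos'],s['orientation'])
for n in("top","side"):
    c=r.capture(n);pickle.dump(c,open(f'{n}.pkl','wb'));cv2.imwrite(f'pics/{n}0.png',c['color'][:,:,::-1])
    print(n,{k:np.round(v,3).tolist() for k,v in c.items() if k!='color'})
E
```

```text
pics
rig.py
0.0 [211.78403919 479.68330829 247.47229033] [-6.48325662e-01 -3.07352847e+00  2.96881014e-03]
top {'fx': 459.835, 'fy': 459.835, 'cx': 280.038, 'cy': 204.057, 'cam_to_world': [[0.01, 0.998, -0.058, 552.357], [-1.0, 0.009, -0.002, -19.723], [-0.002, 0.058, 0.998, 1206.431], [0.0, 0.0, 0.0, 1.0]]}
side {'fx': 452.025, 'fy': 452.025, 'cx': 275.295, 'cy': 213.74, 'cam_to_world': [[0.857, 0.291, -0.426, 15.701], [-0.516, 0.508, -0.69, -992.381], [0.016, 0.811, 0.585, 910.396], [0.0, 0.0, 0.0, 1.0]]}
```

View pics/top0.png

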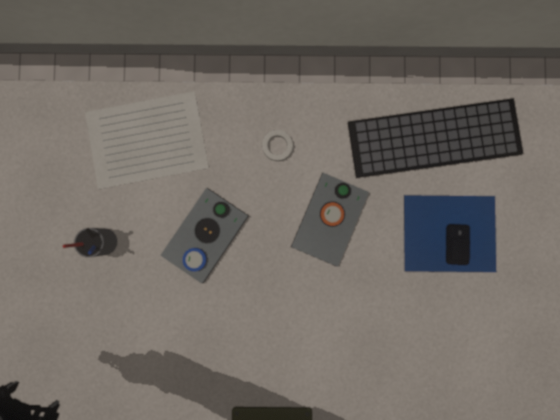

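View pics/side0.png

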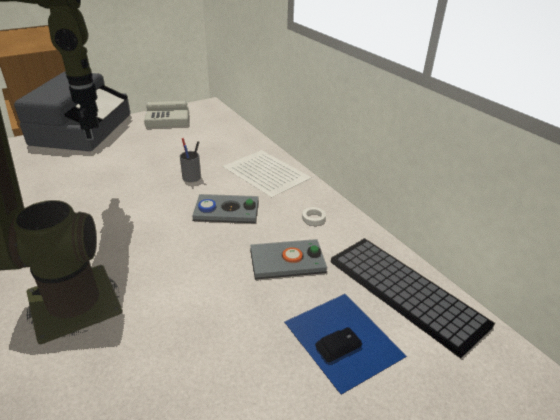

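The top view shows the blue pager at about (195,260), the recess at (207,231) and its green key at (221,209). The orange dock is to the right, the pen cup at (90,242). The side view agrees, with the pager at (207,205), recess at (231,206) and key at (250,203).

```bash
cat > h.py <<'E'
import cv2,numpy as np
def ray(c,u,v,z):
    M=np.array(c['cam_to_world']);d=M[:3,:3]@[(u-c['cx'])/c['fx'],-(v-c['cy'])/c['fy'],-1]
    o=M[:3,3];return o+d*(z-o[2])/d[2]
def two(c1,p1,c2,p2):
    A=[];b=[]
    for c,p in((c1,p1),(c2,p2)):
        o=np.array(c['cam_to_world'])[:3,3];d=ray(c,*p,0)-o;d/=np.linalg.norm(d);P=np.eye(3)-np.outer(d,d);A.append(P);b.append(P@o)
    return np.linalg.lstsq(np.vstack(A),np.hstack(b),rcond=None)[0]
def blob(c,box,lo,hi,hull=True):
    x0,y0,x1,y1=box;h=cv2.cvtColor(c['color'],cv2.COLOR_RGB2HSV)[y0:y1,x0:x1]
    m=cv2.inRange(h,lo,hi);cs,_=cv2.findContours(m,cv2.RETR_EXTERNAL,cv2.CHAIN_APPROX_NONE)
    k=max(cs,key=cv2.contourArea)+np.array([[x0,y0]]);return k
def cen(k):
    k=cv2.convexHull(k);m=cv2.moments(k);return m['m10']/m['m00'],m['m01']/m['m00'],m['m00']
E
python3 - <<'E'
from h import *;import pickle
t=pickle.load(open('top.pkl','rb'));s=pickle.load(open('side.pkl','rb'))
B=((105,110,40),(130,255,255));G=((50,90,30),(90,255,255));D=((0,0,0),(180,255,42))
W=((0,0,140),(180,60,255))
T={};S={}
for n,z,col,bt,bs in(('pager',33,B,(160,235,230,285),(190,190,222,220)),('white',37,W,(183,248,208,272),(199,199,216,212)),('key',44,G,(205,195,240,222),(240,190,262,212)),('recess',22,D,(190,215,222,247),(217,197,243,216))):
    a=cen(blob(t,bt,*col));b=cen(blob(s,bs,*col))
    print(n,np.round(a,1),np.round(b,1),'top',ray(t,*a[:2],z).round(1),'side',ray(s,*b[:2],z).round(1),'two',two(t,a[:2],s,b[:2]).round(1))
h=cv2.cvtColor(t['color'],cv2.COLOR_RGB2HSV)
for p in((180,250),(235,215),(150,250),(207,222),(221,209),(215,245)):print(p,h[p[1],p[0]],end=' ')
cv2.imwrite('pics/crop.png',np.hstack([cv2.resize(t['color'][180:290,150:260,::-1],(400,400),interpolation=2),cv2.resize(s['color'][180:235,180:280,::-1],(400,220),interpolation=2).repeat(1,0) if 0 else cv2.copyMakeBorder(cv2.resize(s['color'][180:235,180:280,::-1],(400,220),interpolation=2),0,180,0,0,0)]))
E
```

```text
pager [194.1 259.1 388. ] [206.8 205.5 141.5] top [477.8 200.   33. ] side [477.6 197.6  33. ] two [478.1 200.1  31.4]Traceback (most recent call last):
  File "<stdin>", line 7, in <module>
  File "h.py", line 13, in blob
    k=max(cs,key=cv2.contourArea)+np.array([[x0,y0]]);return k
      ~~~^^^^^^^^^^^^^^^^^^^^^^^^
ValueError: max() iterable argument is empty
```

```bash
python3 - <<'E'
from h import *;import pickle
t=pickle.load(open('top.pkl','rb'));s=pickle.load(open('side.pkl','rb'))
ht=cv2.cvtColor(t['color'],cv2.COLOR_RGB2HSV)
for p in((180,250),(235,215),(150,250),(207,222),(221,209),(215,245),(195,259),(205,262)):print(p,ht[p[1],p[0]],end=' ')
cv2.imwrite('pics/crop.png',np.hstack([cv2.resize(t['color'][180:290,150:260,::-1],(400,400),interpolation=2),cv2.copyMakeBorder(cv2.resize(s['color'][180:235,180:280,::-1],(400,220),interpolation=2),0,180,0,0,0)]))
B=((100,90,30),(130,255,255));G=((50,90,20),(90,255,255));D=((0,0,0),(180,255,42))
for n,z,col,bt,bs in(('pager',33,B,(160,235,230,285),(190,190,222,220)),('key',44,G,(205,195,240,222),(240,190,262,212)),('recess',22,D,(190,215,222,247),(217,197,243,216))):
    a=cen(blob(t,bt,*col));b=cen(blob(s,bs,*col))
    print(n,np.round(a,1),np.round(b,1),'top',ray(t,*a[:2],z).round(1),'side',ray(s,*b[:2],z).round(1),'two',two(t,a[:2],s,b[:2]).round(1))
E
```

```text
(180, 250) [30  6 90] (235, 215) [30  9 88] (150, 250) [ 16  32 134] (207, 222) [ 8 25 41] (221, 209) [ 63 108  83] (215, 245) [30  6 86] (195, 259) [ 19  31 133] (205, 262) [112 115  84] pager [194.1 259.1 403. ] [206.6 205.  167.5] top [478. 200.  33.] side [478.4 200.3  33. ] two [478.1 199.9  33.3]
key [219.9 208.9  55. ] [248.9 201.3  18.5] top [605.5 135.   44. ] side [605.9 134.9  44. ] two [605.7 134.9  44.1]Traceback (most recent call last):
  File "<stdin>", line 8, in <module>
  File "h.py", line 13, in blob
    k=max(cs,key=cv2.contourArea)+np.array([[x0,y0]]);return k
      ~~~^^^^^^^^^^^^^^^^^^^^^^^^
ValueError: max() iterable argument is empty
```

View pics/crop.png

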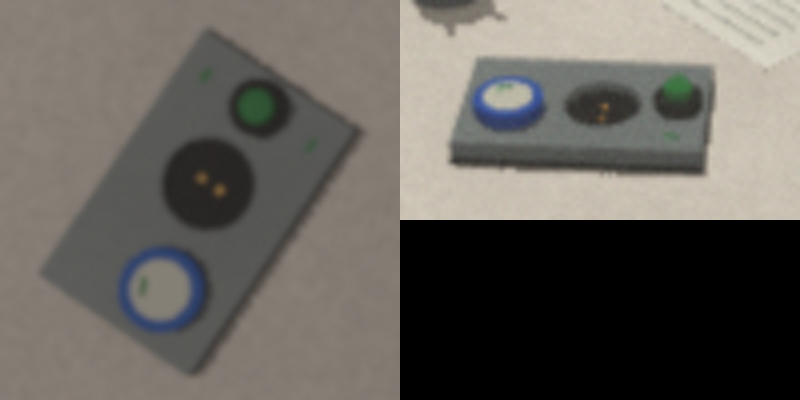

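The crop shows the recess at about (208,184), with the pager below it and the key above on the dock's centre line. The key is measured consistently at z 44. Next I get the recess and dock outline.

```bash
python3 - <<'E'
from h import *;import pickle
t=pickle.load(open('top.pkl','rb'));s=pickle.load(open('side.pkl','rb'))
for n,c,box in(('t',t,(193,216,222,247)),('s',s,(219,198,243,215))):
    k=blob(c,box,(0,0,0),(180,255,62));a=cen(k);print(n,np.round(a,1),cv2.boundingRect(k),ray(c,*a[:2],22).round(1))
# dock outline: low saturation grey
k=blob(t,(150,180,260,290),(0,0,64),(180,20,110));q=cv2.boxPoints(cv2.minAreaRect(k))
P=np.array([ray(t,*p,22)[:2] for p in q]);print(P.round(1),[np.linalg.norm(P[i]-P[i-1]).round(1) for i in range(4)],[np.degrees(np.arctan2(*(P[i]-P[i-1])[::-1])).round(1) for i in range(4)],P.mean(0))
E
```

```text
t [206.9 230.1 471.5] (195, 218, 25, 25) [551.7 170.6  22. ]
s [230.1 206.4  91.5] (222, 203, 17, 8) [550.3 167.7  22. ]
[[487.2 289.8]
 [662.9 174.8]
 [590.2  65.4]
 [415.8 180.9]] [np.float64(130.3), np.float64(210.0), np.float64(131.4), np.float64(209.2)] [np.float64(56.7), np.float64(-33.2), np.float64(-123.6), np.float64(146.5)] [539.01987882 177.73040878]
```

The rows are not in the units I measure in: shifts go in shares of 62.5 mm and turns go in units of 0.05 rad. I convert before sending: -0.03 rad is -0.6.

```bash
cat >> h.py <<'E'
from scipy.spatial.transform import Rotation as Ro
def rel(target,xdir=None):
    from rig import r
    s=r.sense();R=Ro.from_rotvec(s['orientation']);M=R.as_matrix()
    print('t',round(s['t'],2),'tcp',s['ee_pos'].round(1) if hasattr(s['ee_pos'],'round') else s['ee_pos'],'xaxis deg',np.degrees(np.arctan2(M[1,0],M[0,0])).round(2),'tilt',M[:,2].round(3),'gap',s['finger_gap'],'F',np.round(s['ft_force'],1))
    print('tool move',(M.T@(np.array(target)-s['ee_pos'])).round(1))
E
```

Call:
run_rows(plan=[[0, 0, 0, 0, 0, -0.6, 30], [0, 0, 0, 0, 0, 0, 30]])

```text
t: 0.35
ee_pos: [212.0, 480.1, 248.1]
orientation: [-0.602, -3.083, 0.001]
ft_force: [-0.7, 0.3, -0.5]
finger_gap: 51.7
grip_force: 0.0
```

```bash
python3 -c "
from h import *
rel([429.8,219.5,200])"
```

```text
t 0.35 tcp [212.  480.1 248.1] xaxis deg 157.92 tilt [-0. -0. -1.] gap 51.74565244114661 F [-0.7  0.3 -0.5]
tool move [-299.8 -159.6   48.2]
```

Converted, -30 mm is -0.48, -16 mm is -0.256.

Call:
run_rows(plan=[[-0.48, -0.256, 0.064, 0, 0, 0, 30], [-0.48, -0.256, 0.064, 0, 0, 0, 30], [-0.48, -0.256, 0.064, 0, 0, 0, 30], [-0.48, -0.256, 0.064, 0, 0, 0, 30], [-0.48, -0.256, 0.08, 0, 0, 0, 30], [-0.48, -0.256, 0.08, 0, 0, 0, 30], [-0.48, -0.256, 0.08, 0, 0, 0, 30], [-0.48, -0.256, 0.08, 0, 0, 0, 30], [-0.48, -0.256, 0.096, 0, 0, 0, 30], [-0.48, -0.256, 0.096, 0, 0, 0, 30], [0, 0, 0, 0, 0, 0, 30], [0, 0, 0, 0, 0, 0, 30]])

```text
t: 1.85
ee_pos: [429.5, 219.3, 200.3]
orientation: [-0.603, -3.083, -0.0]
ft_force: [-0.1, 0.0, -0.5]
finger_gap: 30.6
grip_force: 0.0
```

```bash
python3 -c "
from h import *
rel([429.8,219.5,55])"
```

```text
t 1.85 tcp [429.5 219.3 200.3] xaxis deg 157.88 tilt [-0.001  0.    -1.   ] gap 30.623813047756204 F [-0.1  0.  -0.5]
tool move [ -0.3   0.3 145.3]
```

Converted, 30 mm is 0.48, 20 mm is 0.32.

Call:
run_rows(plan=[[0, 0, 0.48, 0, 0, 0, 30], [0, 0, 0.48, 0, 0, 0, 30], [0, 0, 0.48, 0, 0, 0, 30], [0, 0, 0.48, 0, 0, 0, 30], [0, 0, 0.32, 0, 0, 0, 30], [0, 0, 0.224, 0, 0, 0, 30], [0, 0, 0, 0, 0, 0, 30], [0, 0, 0, 0, 0, 0, 30]])

```text
t: 2.85
ee_pos: [430.3, 219.7, 47.0]
orientation: [0.601, 3.082, 0.001]
ft_force: [0.4, 0.4, 0.5]
finger_gap: 30.0
grip_force: 0.0
```

```bash
python3 -c "
from h import *
from rig import r
rel([429.8,219.5,44])
c=r.capture('side');t=r.capture('top')
a=cv2.resize(c['color'][165:230,160:260,::-1],(600,390),interpolation=2)
b=cv2.resize(t['color'][200:290,150:230,::-1],(200,225),interpolation=2)
cv2.imwrite('pics/a.png',np.hstack([a,cv2.copyMakeBorder(b,0,165,0,0,0)]))"
```

```text
t 2.85 tcp [430.3 219.7  47. ] xaxis deg 157.92 tilt [ 0.001  0.001 -1.   ] gap 30.040170076919424 F [0.4 0.4 0.5]
tool move [ 0.4 -0.4  3. ]
```

View pics/a.png

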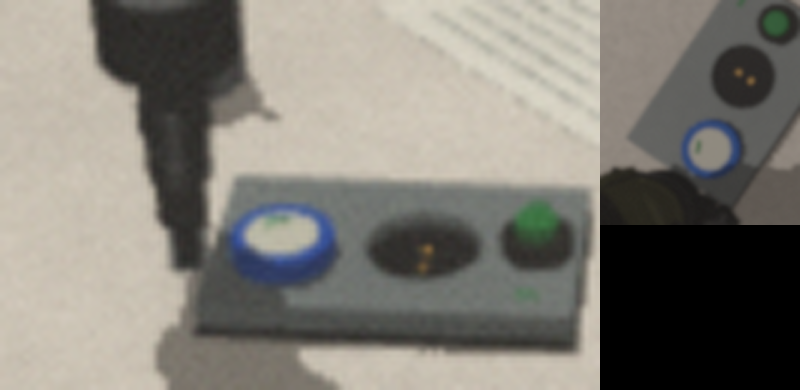

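The fingers stand just off the dock's near edge, with the near tip's bottom at crop (187,268), about pixel (191.2,209.7). I check that tip's height by projecting it.

```bash
python3 -c "
from h import *;import pickle
c=pickle.load(open('side.pkl','rb'))
for z in(24,28,32,36,40):print(z,ray(c,191,209.5,z).round(1))"
```

```text
24 [426.6 214.1  24. ]
28 [424.7 208.7  28. ]
32 [422.9 203.2  32. ]
36 [421.  197.8  36. ]
40 [419.2 192.3  40. ]
```

Converted, -6 mm is -0.096, 6 mm is 0.096.

Call:
run_rows(plan=[[0, 0, 0.096, 0, 0, 0, 30], [-0.096, 0, 0, 0, 0, 0, 30], [-0.096, 0, 0, 0, 0, 0, 30], [-0.096, 0, 0, 0, 0, 0, 30], [-0.096, 0, 0, 0, 0, 0, 30], [-0.096, 0, 0, 0, 0, 0, 30], [-0.096, 0, 0, 0, 0, 0, 30], [-0.096, 0, 0, 0, 0, 0, 30], [-0.096, 0, 0, 0, 0, 0, 30], [-0.096, 0, 0, 0, 0, 0, 30], [-0.096, 0, 0, 0, 0, 0, 30], [0, 0, 0, 0, 0, 0, 30]])

```text
t: 4.45
ee_pos: [486.2, 196.4, 40.3]
orientation: [0.603, 3.082, 0.0]
ft_force: [-0.0, 0.1, 0.0]
finger_gap: 29.8
grip_force: 0.0
```

```bash
cat > look.py <<'E'
from h import *
from rig import r
import sys
rel([517.3,184,41])
c=r.capture('side');t=r.capture('top')
B=((100,90,30),(130,255,255))
for n,im,box in(('t',t,(170,200,245,285)),('s',c,(190,185,262,225))):
    try:
        k=cen(blob(im,box,*B));print(n,np.round(k,1),ray(im,*k[:2],33).round(1),ray(im,*k[:2],23).round(1))
    except ValueError:print(n,'none')
a=cv2.resize(c['color'][165:230,170:270,::-1],(600,390),interpolation=2)
b=cv2.resize(t['color'][190:280,160:240,::-1],(200,225),interpolation=2)
cv2.imwrite(f'pics/{sys.argv[1]}.png',np.hstack([a,cv2.copyMakeBorder(b,0,165,0,0,0)]))
E
python3 look.py b
```

```text
t 4.45 tcp [486.2 196.4  40.3] xaxis deg 157.87 tilt [ 0.001  0.    -1.   ] gap 29.77113815467554 F [-0.   0.1  0. ]
tool move [-33.5   0.2  -0.6]
t [202.2 241.5 383.5] [522.7 180.1  33. ] [522.4 181.8  23. ]
s [221.1 204.4 153. ] [522.3 179.3  33. ] [528.1 192.7  23. ]
```

View pics/b.png

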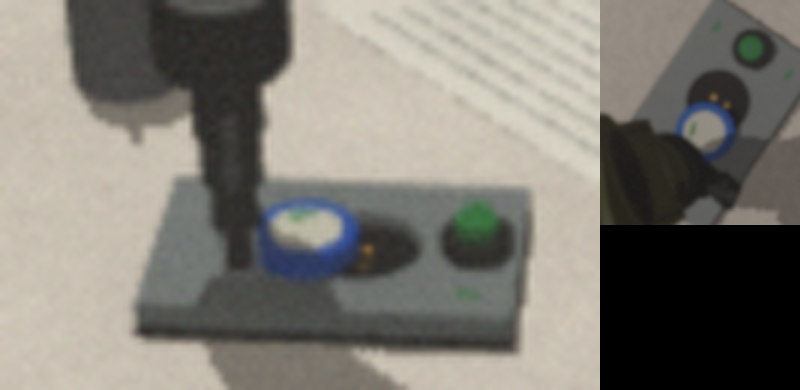

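The pager sits cradled between the two tips and overlaps the recess edge, still on line. I'll push on slowly.

Converted, -5 mm is -0.08, -4 mm is -0.064.

Call:
run_rows(plan=[[-0.08, 0, 0, 0, 0, 0, 30], [-0.08, 0, 0, 0, 0, 0, 30], [-0.08, 0, 0, 0, 0, 0, 30], [-0.08, 0, 0, 0, 0, 0, 30], [-0.064, 0, 0, 0, 0, 0, 30], [-0.064, 0, 0, 0, 0, 0, 30], [0, 0, 0, 0, 0, 0, 30]])

```text
t: 5.42
ee_pos: [511.9, 185.9, 40.3]
orientation: [0.603, 3.083, 0.0]
ft_force: [0.8, 0.3, -0.0]
finger_gap: 30.4
grip_force: 0.0
```

```bash
python3 look.py c
```

```text
t 5.42 tcp [511.9 185.9  40.3] xaxis deg 157.87 tilt [ 0.001 -0.    -1.   ] gap 30.39029289938052 F [ 0.8  0.3 -0. ]
tool move [-5.8  0.3 -0.7]
t [207.1 230.7 380. ] [550.1 168.2  33. ] [550.1 169.8  23. ]
s [229.1 204.7 147. ] [545.3 164.4  33. ] [551.4 177.5  23. ]
```

View pics/c.png

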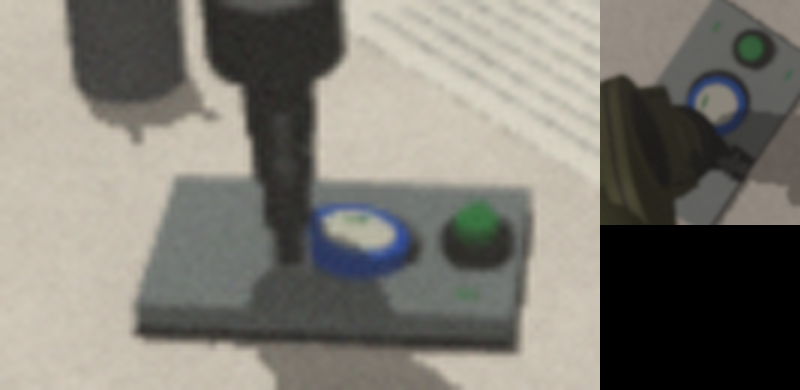

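The leading edge has dipped into the recess and the trailing edge is still on the rim. A few more millimetres should drop it.

Converted, -2 mm is -0.032, -1 mm is -0.016.

Call:
run_rows(plan=[[-0.032, 0, 0, 0, 0, 0, 30], [-0.032, 0, 0, 0, 0, 0, 30], [-0.016, 0, 0, 0, 0, 0, 30], [0, 0, 0, 0, 0, 0, 30]])

```text
t: 6.02
ee_pos: [516.0, 184.1, 40.3]
orientation: [0.602, 3.083, 0.0]
ft_force: [0.1, 0.3, -0.5]
finger_gap: 30.2
grip_force: 0.1
```

```bash
python3 look.py d
```

```text
t 6.03 tcp [516.  184.1  40.3] xaxis deg 157.89 tilt [ 0.  0. -1.] gap 30.235870782338367 F [ 0.1  0.3 -0.5]
tool move [-1.2  0.4 -0.7]
t [207.9 229.7 364. ] [552.9 166.4  33. ] [552.9 168.   23. ]
s [230.9 205.3 121.5] [548.7 157.8  33. ] [554.8 170.9  23. ]
```

View pics/d.png

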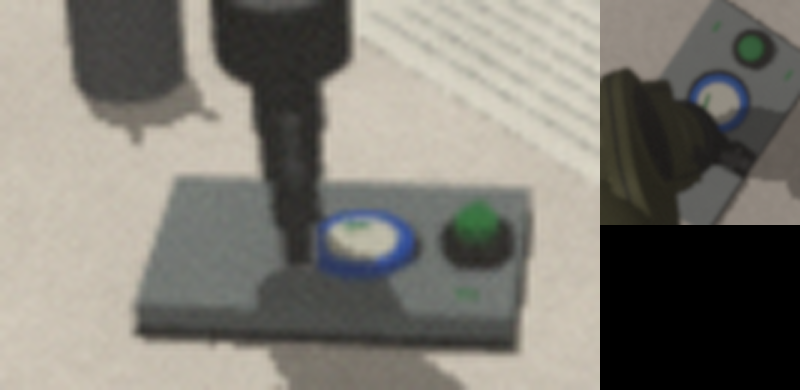

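It looks dropped. I'll back off, lift, and verify while moving to the key.

Converted, -10 mm is -0.16, 10 mm is 0.16.

Call:
run_rows(plan=[[0.16, 0, 0, 0, 0, 0, 30], [0, 0, -0.32, 0, 0, 0, 30], [0, 0, -0.4, 0, 0, 0, 0], [0, 0, -0.4, 0, 0, 0, 0], [0.4, 0, -0.16, 0, 0, 0, 0], [0.4, 0, 0, 0, 0, 0, 0], [0.4, 0, 0, 0, 0, 0, 0], [0, 0, 0, 0, 0, 0, 0], [0, 0, 0, 0, 0, 0, 0]])

```text
t: 7.25
ee_pos: [436.7, 216.3, 120.1]
orientation: [0.601, 3.083, -0.0]
ft_force: [-0.1, 0.4, -0.1]
finger_gap: 0.1
grip_force: 0.0
```

```bash
python3 look.py e; python3 - <<'E'
from h import *
rel([605.7,134.6,85])
E
```

```text
t 7.25 tcp [436.7 216.3 120.1] xaxis deg 157.94 tilt [ 0. -0. -1.] gap 0.14536020681095427 F [-0.1  0.4 -0.1]
tool move [-86.8   0.4  79.2]
t [207.  230.6 415.5] [550.4 168.6  33. ] [550.4 170.2  23. ]
s [229.8 205.1 142.5] [546.1 160.6  33. ] [552.1 173.8  23. ]
t 7.35 tcp [437.6 216.1 120.2] xaxis deg 157.88 tilt [ 0. -0. -1.] gap 0.21680464059766558 F [ 0.3  0.4 -0.5]
tool move [-186.4  -12.2   35.3]
```

View pics/e.png

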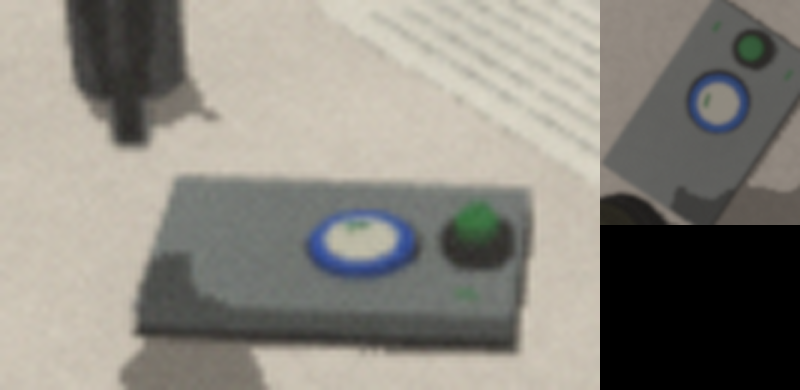

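The pager lies flat and concentric in the recess, with only a thin rim showing, so it is seated. Next is the key.

Call:
run_rows(plan=[[-0.4, -0.032, 0, 0, 0, 0, 0], [-0.4, -0.032, 0, 0, 0, 0, 0], [-0.4, -0.032, 0, 0, 0, 0, 0], [-0.4, -0.032, 0, 0, 0, 0, 0], [-0.4, -0.032, 0, 0, 0, 0, 0], [-0.4, -0.032, 0, 0, 0, 0, 0], [-0.4, 0, 0, 0, 0, 0, 0], [-0.176, 0, 0.192, 0, 0, 0, 0], [0, 0, 0.192, 0, 0, 0, 0], [0, 0, 0.192, 0, 0, 0, 0], [0, 0, 0, 0, 0, 0, 0], [0, 0, 0, 0, 0, 0, 0]])

```text
t: 8.85
ee_pos: [604.6, 135.3, 84.4]
orientation: [-0.601, -3.083, 0.0]
ft_force: [-0.0, 0.9, -0.2]
finger_gap: -0.3
grip_force: 0.0
```

```bash
python3 -c "
from h import *
rel([605.7,134.6,55])"
```

```text
t 8.85 tcp [604.6 135.3  84.4] xaxis deg 157.93 tilt [-0. -0. -1.] gap -0.252988373619131 F [-0.   0.9 -0.2]
tool move [-1.3 -0.3 29.4]
```

Call:
run_rows(plan=[[-0.016, 0, 0.16, 0, 0, 0, 0], [0, 0, 0.16, 0, 0, 0, 0], [0, 0, 0.048, 0, 0, 0, 0], [0, 0, 0, 0, 0, 0, 0]])

```text
t: 9.35
ee_pos: [605.3, 134.5, 60.9]
orientation: [-0.602, -3.082, 0.001]
ft_force: [-0.1, 0.2, 1.6]
finger_gap: -0.3
grip_force: 0.7
```

Call:
run_rows(plan=[[0, 0, 0.032, 0, 0, 0, 0], [0, 0, 0.016, 0, 0, 0, 0], [0, 0, 0, 0, 0, 0, 0]], only="pos|ft")

```text
ee_pos: [605.9, 134.6, 58.5]
ft_force: [-1.3, 0.2, 2.0]
```

Call:
run_rows(plan=[[0, 0, 0.016, 0, 0, 0, 0], [0, 0, 0.016, 0, 0, 0, 0], [0, 0, 0, 0, 0, 0, 0]], only="pos|ft")

```text
ee_pos: [605.9, 134.6, 56.4]
ft_force: [-2.1, -1.2, 3.9]
```

Call:
run_rows(plan=[[0, 0, 0.016, 0, 0, 0, 0], [0, 0, 0.016, 0, 0, 0, 0], [0, 0, 0, 0, 0, 0, 0]], only="pos|ft")

```text
ee_pos: [605.9, 134.6, 55.0]
ft_force: [-2.9, -1.9, 8.4]
```

Call:
run_rows(plan=[[0, 0, 0.016, 0, 0, 0, 0], [0, 0, 0, 0, 0, 0, 0]], only="pos|ft")

```text
ee_pos: [606.0, 134.6, 54.9]
ft_force: [-6.0, -0.7, 13.2]
```

The force rose to 13 N with the tip stopped at the expected full depth (TCP z 55), so the key is fully down. I'll release and verify.

Call:
run_rows(plan=[[0, 0, 0.016, 0, 0, 0, 0], [0, 0, 0, 0, 0, 0, 0]], only="pos|ft")

```text
ee_pos: [606.0, 134.6, 54.8]
ft_force: [-6.8, -1.0, 18.7]
```

Call:
run_rows(plan=[[0, 0, -0.08, 0, 0, 0, 0], [0, 0, -0.24, 0, 0, 0, 0], [0, 0, -0.4, 0, 0, 0, 0], [0, 0, -0.4, 0, 0, 0, 0], [0.48, 0, -0.32, 0, 0, 0, 0], [0.48, 0, 0, 0, 0, 0, 0], [0.48, 0, 0, 0, 0, 0, 0], [0.48, 0, 0, 0, 0, 0, 0], [0.48, 0, 0, 0, 0, 0, 0], [0.48, 0, 0, 0, 0, 0, 0], [0, 0, 0, 0, 0, 0, 0], [0, 0, 0, 0, 0, 0, 0]])

```text
t: 12.48
ee_pos: [440.4, 202.7, 142.8]
orientation: [0.602, 3.082, 0.001]
ft_force: [-0.4, 0.7, 1.2]
finger_gap: 0.2
grip_force: 0.0
```

```bash
python3 look.py f; python3 -c "
from h import *
from rig import r
G=((50,90,20),(90,255,255));t=r.capture('top');s=r.capture('side')
a=cen(blob(t,(205,195,240,222),*G));b=cen(blob(s,(240,190,262,212),*G));print(two(t,a[:2],s,b[:2]))"
```

```text
t 12.47 tcp [440.4 202.7 142.8] xaxis deg 157.9 tilt [ 0.002  0.    -1.   ] gap 0.23931263202441103 F [-0.4  0.7  1.2]
tool move [-78.1  11.5 101.9]
t [207.  230.6 415. ] [550.4 168.6  33. ] [550.4 170.2  23. ]
s [230.  205.2 139.5] [546.5 160.3  33. ] [552.6 173.5  23. ]
[605.80426961 134.62061544  44.36352426]
```

View pics/f.png

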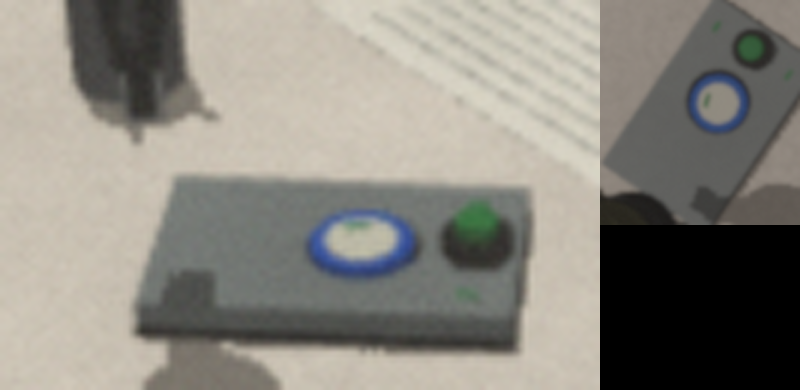

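The pager is still seated flat, the key is back up (z 44) and the arm is clear of everything.

```bash
python3 -c "
from rig import r
print(r.job_done())"
```

```text
the job is handed in; nothing more can be done
None
```

The blue pager was pushed into its recess and lies flat. Its green key was then pressed fully down and sprang back up. I handed the job in at about 12.5 s, with the arm clear and the other things on the counter left alone.

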